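Bolt the centrifuge lid against its spring safety catch

ROBOT

A 6-joint arm with a two-finger parallel gripper is mounted at the origin on the work surface. World frame = base frame: x ahead of the robot, y to its left, z up, the work surface at z = 0. Lengths are in mm, angles in degrees, forces in N, time in s.
With the tool pointing down it reaches from about 350 to 850 mm from the base axis. Payload 8.1 kg.
Tool frame: the origin (TCP) lies at the centre of the arm's flange, where the gripper is bolted on; the fingertips stand 173 mm ahead of it and the grasp point (between the pads) lies 155 mm ahead of it; z points along the fingers, y is the line along which they close (so a half turn about z gives the same grasp; the last joint's range is limited). The gripper opens to 85 mm and grips with 20 to 120 N. Pads are 22 mm wide; open, the fingers measure 114 mm over their backs; the gripper's body (76 mm by 85 mm) begins 54 mm behind the grasp point. The pads swing forward as they close: fully open they stand 13 mm farther back than shut.
Start: joints at [-70.439, 7.471, 85.268, -0, 87.261, -4.893], TCP at [248.396, -546.174, 404.692] pointing down, gripper open.
Joint ranges: [-169.43, 169.43], [-51.17, 129.36], [1.28, 143.12], [-76.62, 256.62], [0, 156.53], [-152.29, 152.29]. Speed limits (degrees/s): [136.94, 136.94, 159.86, 180, 180, 180].

INTERFACE

Orientations are given as [roll, pitch, yaw] about the fixed x, y, z axes, in that order (R = Rz(yaw) Ry(pitch) Rx(roll)).
In Python, from bench import * gives the robot as it stands.
- The arm moves only by the shell command python3 -m jog 'ROWS' [FORCE]. ROWS is text: rows parted by semicolons, each of 7 numbers parted by spaces: the shift along the tool's x, y, z scaled (see below), then the turn, a rotation vector about the tool's x, y, z scaled (see below), then the closure, from -1 (fully open) to 1 (shut). In form: tx ty tz wx wy wz hand; .... A call has 1 to 5 rows; each row shifts and turns the commanded pose from where the row before left it, along the tool's axes as they then stand; what a row does not reach is not made up. The controller multiplies each number of a shift by 0.1 m and each number of a turn by 60 degrees. A row lasts 1/8 s, in which the tool goes at most 62.5 mm and 10.7 degrees, less where a joint would pass 70% of its speed; a pose out of reach is approached as far as the arm can. A call with a number of a shift or a turn outside -1 to 1 is refused whole. A call with a gripper value outside its range is refused whole. The fingers move at their own pace and stop on an object; FORCE is the grip in N (left out, the last holds). Time passes only in rows, so rows that do not move let the fingers close. It gives the time, the measured TCP pose, the force, the opening and the grip force at its end, in the units of the state.
- sense(): the state, without advancing time (a new reading comes with each control period).
- snapshot(name): name is "side" or "top" or "wrist"; returns a dict with "img" (384x512x3 uint8, red, green, blue), "fx", "fy", "cx", "cy" (pixels), "extrinsics" (4x4, takes a point from camera to world coordinates). Camera axes: x right, y down, z forward; pixel columns grow to the right and rows downward; lengths in mm; the calibration is good to about 2 mm. A picture is of the moment at which its call begins. There is no depth.
- hand_in(): hands the job in; it is judged then, once.
The state is a dict: "time": time; "joint_pos": joint angles; "qd": joint speeds; "joint_efforts": joint torques, N m; "tool_pos": TCP position; "tcp_rot": TCP orientation; "ft_force": force on the tool from outside, world axes, zero at the start; "wrist_torque": the same for the moment, N m; "finger_gap": finger opening in mm; "grip_force": force on a finger pad.
Only numpy, scipy, OpenCV 4.12 (cv2) and the standard library are available. Lean on these libraries where they do the work, as an engineer would, in place of code of your own. Each camera call takes 0.05 s, during which the arm holds its last target. There are 200 camera calls.

TASK

Bolt the lid of the bench centrifuge ready for a run: with one fingertip press the green spring catch right down and keep it down, and while it is held use the other fingertip to push the red tab and slide the bolt fully home through the lid's lug into the yellow safety switch. Then let go, so that the catch springs up and locks the bolt, and leave the hand clear. Use the fingertips only: pick nothing up, keep the lid shut and leave the bottles and the flask where they stand.

Things in the scene. Friction and masses are not known exactly. Their poses are not given: they have to be found in the camera images.
- centrifuge: Light-grey bench centrifuge, fixed, 340 x 340 mm, flat deck 180 mm above the bench. Origin on the bench under it, 160 mm behind its front face; z up, -x out of its front (towards the robot, turned up to 0.5 rad), y along the bolt. Its shut lid starts 70 mm in front of the origin, reaches to the rear, at most 216 mm above the bench.
- guide_top (a point): Centre of the top of the aluminium bolt guide, 64 mm (y) x 44 mm (x), 213 mm above the bench, 105 mm in front of the centrifuge's origin; axes as the centrifuge. In a row along its y, -y to +y: red tab, guide with the green catch on top, steel lug of the lid (centre 48 mm from here) and yellow safety switch (61 to 105 mm), both up to 226 mm above the bench.
- catch_pad (a point): Centre of the top face of the green catch pad, moves with it; axes as the centrifuge. Pad 52 mm (y) x 34 mm (x), 8 mm thick, over the middle of the guide. Its top is 231 mm above the bench when up and 221 mm when pressed right down, then still 8 mm proud of the guide.
- catch (a joint): Travel of the catch, m: 0 = up, 0.010 = right down on its stop. A spring pushes it up, about 5 N at the top, 8 N at the bottom. Up, its tooth sits in a notch of the bolt and blocks it; from 5 mm down the bolt is free. Let go between the bolt's two notches, it rises to 5 mm and drags on the bolt; it springs fully up only with the bolt drawn back or home.
- bolt_tab (a point): Red finger tab at the bolt's tail: middle of its outer face (on -y, away from the catch; push it to +y), at the tab's upper edge, 247 mm above the bench; moves with the bolt; axes as the centrifuge. Upright plate 34 mm (x) x 8 mm (y), 26 mm higher than the pressed pad, free space beyond it. Outer face 69 mm from the pad's centre when drawn back, 43 mm when home.
- bolt (a joint): Travel of the bolt along +y of the centrifuge, m (the tab moves towards the catch): 0 = drawn back, as found within 1 mm; 0.026 = fully home on its stop. It stays where it is left and takes about 3 N to slide. Within 1.5 mm of either end it sits in a notch.
- lid_lug (a point): Middle of the top edge of the steel lug on the lid's front edge, 224 mm above the bench with the lid shut, as found; the lug is 8 mm thick (y of the centrifuge), 62 mm long (x), with the hole for the bolt. Rises with the lid, which is hinged at the rear and lies loose until bolted.
- wash_bottle_mid (a point): Centre of a white wash bottle with a blue cap and bent spout, 70 mm across, 160 mm high (spout to 200 mm), 80 mm above its foot. Stands on the bench at one side of the centrifuge. Leave alone.
- flask_mid (a point): Centre of a stoppered conical glass flask, 82 mm across its foot, 141 mm high, 70 mm above its foot. Stands on the bench at one side of the centrifuge. Leave alone.
- milk_a_mid (a point): Centre of a milk sample bottle with a blue cap, 44 mm across, 97 mm high, 48 mm above its foot. Stands on the bench in front of the centrifuge. Leave alone.
- milk_b_mid (a point): Centre of a milk sample bottle with a red cap, 44 mm across, 97 mm high, 48 mm above its foot. Stands on the bench in front of the centrifuge. Leave alone.

How it is judged (in metres and radians):
On the way, in this order (a step that is already met when the one before it is completed fails the run):
1. a fingertip holds the catch right down while the bolt is still drawn back (value of joint catch above 0.0065 m and contact force between the fingers and catch above 1 N and value of joint bolt below 0.003 m), for 0.1 s.
2. the bolt is slid home while the catch is still held down (value of joint bolt above 0.024 m and value of joint catch above 0.0065 m and contact force between the fingers and catch above 1 N), for 0.1 s.
At the end, for the whole second after the job is handed in: The bolt is home (at least 24 of its 26 mm), the catch has sprung up (within 1.5 mm of its top), the lid is shut (its lug within 5 mm of where it was) and each bottle and the flask stand within 15 mm of where they were (value of joint bolt above 0.024 m and value of joint catch below 0.0015 m and distance of lid_lug from where it was at the start of the episode below 0.005 m and distance of each of wash_bottle_mid, flask_mid, milk_a_mid, milk_b_mid from where it was at the start of the episode below 0.015 m); the robot touches nothing.
It fails at once if the catch is let up (less than 5.8 mm down) while the bolt is between 5 and 20 mm of its travel (value of joint bolt between 0.005 and 0.02 m and value of joint catch below 0.0058 m).
It fails at once if the lid is raised (distance of lid_lug from where it was at the start of the episode above 0.01 m).
It fails at once if a bottle or the flask is picked up, pushed away or knocked over (distance of any of wash_bottle_mid, flask_mid, milk_a_mid, milk_b_mid from where it was at the start of the episode above 0.02 m or angle between any of wash_bottle_mid, flask_mid, milk_a_mid, milk_b_mid's own z axis and vertical above 0.35 rad).
It also fails if it takes over 35 s, if anything falls off the work surface, if the arm or the gripper's body presses on something with over 40 N, if the wrist force passes 120 N, or if a joint passes its speed limit or range.

## Working session

There is one attempt and no reset: what is moved stays moved. The work goes in short steps, Python scripts to look and compute and a shell command to move; the robot and the scene stay as the last step left them, time stands still between calls to the robot, and variables do not carry over. Pictures are saved under pics/ and viewed, at most 10 in all, crops included, and the job is handed in when it is done.

```bash
mkdir -p pics; cat > h.py <<'E'
from bench import *
import numpy as np, cv2
def ray(s,u,v):
    T=np.array(s["extrinsics"]); d=T[:3,:3]@np.array([(u-s["cx"])/s["fx"],(v-s["cy"])/s["fy"],1]); return T[:3,3],d/np.linalg.norm(d)
def onz(s,u,v,z):
    o,d=ray(s,u,v); return o+d*(z-o[2])/d[2]
def cross(r1,r2):
    A=[];b=[]
    for o,d in (r1,r2):
        P=np.eye(3)-np.outer(d,d);A.append(P);b.append(P@o)
    return np.linalg.lstsq(np.vstack(A),np.hstack(b),rcond=None)[0]
E
python3 - <<'E'
from h import *
ims=[]
for n in("side","top","wrist"):
    s=snapshot(n); cv2.imwrite(f"pics/{n}0.png",s["img"][...,::-1]); print(n,s["fx"],s["cx"],s["cy"],np.round(s["extrinsics"],3).tolist())
    ims.append(s["img"][...,::-1])
cv2.imwrite("pics/a.png",cv2.resize(np.hstack(ims[:2]),(800,300)))
print(sense())
E
```

```text
side 471.6274936244545 247.65618905078534 187.20949485548152 [[-1.0, -0.001, 0.019, 534.22], [-0.013, 0.778, -0.629, 834.034], [-0.014, -0.629, -0.777, 1141.748], [0.0, 0.0, 0.0, 1.0]]
top 355.5549287815337 254.07448902253233 195.90475860853525 [[-0.028, -0.997, 0.078, 488.644], [-1.0, 0.027, -0.011, 47.749], [0.009, -0.079, -0.997, 1185.951], [0.0, 0.0, 0.0, 1.0]]
wrist 279.26965121669735 257.08400682672 190.45256692661317 [[0.413, -0.872, -0.262, 314.466], [-0.911, -0.396, -0.118, -514.067], [-0.001, 0.288, -0.958, 372.094], [0.0, 0.0, 0.0, 1.0]]
{'time': 0.15, 'joint_pos': array([-7.04392093e+01,  7.50733279e+00,  8.53176753e+01, -2.18919674e-04,
        8.72604867e+01, -4.89249813e+00]), 'qd': array([-0.04525119, -0.2571099 , -0.25800507, -0.11565383,  0.04885429,
       -0.15075517]), 'joint_efforts': array([ 2.34410018e-04, -5.70063078e+01, -5.01158237e+01, -2.42715414e-04,
        9.51542024e-03, -4.24969619e-05]), 'tool_pos': array([ 248.33496194, -545.99691091,  403.83648769]), 'tcp_rot': array([-1.79914798e+02, -7.07369159e-03,  2.44532942e+01]), 'ft_force': array([ 0.20639052,  0.05636434, -0.56145931]), 'wrist_torque': array([-0.00738313, -0.00059264, -0.01507022]), 'grip_force': 0.0, 'finger_gap': 85.33018640086742}
```

View pics/side0.png

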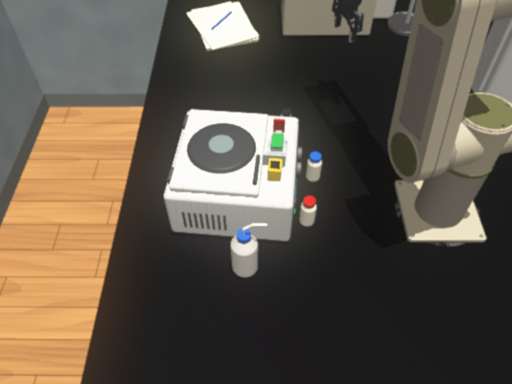

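View pics/top0.png

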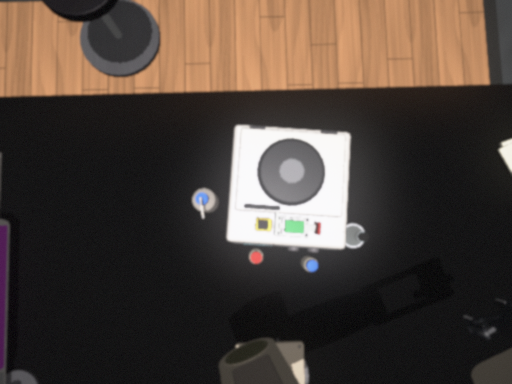

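The side view shows the red tab at (279,125), the catch at (277,141) and the switch at (275,170). In the top view they are at (318,228), (294,227) and (263,225), with the flask at (355,236) beside the tab end and the milk bottles in front at (256,257) and (311,265).

```bash
cat >> h.py <<'E'
def masks(img):
    h=cv2.cvtColor(img,cv2.COLOR_RGB2HSV); H,S,V=cv2.split(h)
    return dict(green=((H>45)&(H<80)&(S>110)&(V>60)),red=(((H<8)|(H>172))&(S>120)&(V>50)),yel=((H>20)&(H<34)&(S>130)&(V>80)))
def blobs(m,amin=8):
    n,l,st,c=cv2.connectedComponentsWithStats(m.astype(np.uint8)); return [(c[i],st[i],l==i) for i in range(1,n) if st[i,4]>=amin]
E
python3 - <<'E'
from h import *
S={n:snapshot(n) for n in("side","top")}
C={}
for n in S:
    for k,m in masks(S[n]["img"]).items():
        for c,st,_ in blobs(m):
            if n=="side" and not(260<c[0]<330 and 110<c[1]<230): continue
            if n=="top" and not(220<c[0]<370 and 200<c[1]<290): continue
            z={"green":231,"red":247,"yel":226}[k]
            print(n,k,np.round(c,1),st.tolist(),onz(S[n],*c,z).round(1))
            C.setdefault((n,k),c if st[4] else 0)
for k in("green","red","yel"):
    print(k,cross(ray(S["side"],*C["side",k]),ray(S["top"],*C["top",k])).round(1))
c=np.hstack([cv2.resize(S["side"]["img"][105:195,240:330],(400,400)),cv2.resize(S["top"]["img"][185:275,240:330],(400,400))])
cv2.imwrite("pics/b.png",c[...,::-1])
E
```

```text
side green [277.1 140.2] [271, 134, 12, 14, 144] [479.8 -65.8 231. ]
side red [278.7 123.9] [274, 119, 11, 12, 99] [ 474.8 -112.3  247. ]
side red [309.2 200.7] [303, 195, 14, 13, 137] [409.5 151.3 247. ]
side yel [274.4 169.6] [268, 158, 14, 22, 202] [489.2  35.1 226. ]
top red [318.1 227.7] [318, 224, 2, 9, 10] [ 473.8 -128.9  247. ]
top red [255.9 257.4] [251, 252, 11, 12, 96] [401.2  37.2 247. ]Traceback (most recent call last):
  File "<stdin>", line 13, in <module>
KeyError: ('top', 'green')
```

```bash
python3 - <<'E'
from h import *
S={n:snapshot(n) for n in("side","top")}
print(S["top"]["img"][227,286:322:2].tolist(),cv2.cvtColor(S["top"]["img"][225:229,256:322],cv2.COLOR_RGB2HSV)[2,::3].tolist())
c=np.hstack([cv2.resize(S["side"]["img"][105:195,240:330],(400,400),interpolation=cv2.INTER_CUBIC),cv2.resize(S["top"]["img"][185:275,240:330],(400,400),interpolation=cv2.INTER_CUBIC)])
cv2.imwrite("pics/b.png",c[...,::-1])
E
```

```text
[[146, 227, 163], [144, 231, 163], [144, 230, 162], [142, 229, 160], [141, 228, 159], [140, 228, 159], [139, 227, 158], [138, 226, 156], [143, 224, 159], [219, 232, 221], [244, 244, 244], [244, 244, 243], [244, 243, 243], [243, 243, 242], [231, 230, 228], [143, 125, 125], [167, 84, 84], [224, 166, 170]] [[27, 93, 239], [22, 35, 131], [13, 19, 123], [15, 17, 122], [29, 107, 227], [25, 55, 237], [0, 1, 220], [0, 1, 244], [0, 1, 241], [120, 1, 242], [66, 91, 227], [66, 95, 231], [66, 97, 229], [66, 98, 228], [66, 99, 227], [66, 98, 227], [65, 14, 232], [30, 1, 244], [0, 1, 244], [0, 1, 241], [0, 32, 143], [0, 118, 204]]
```

View pics/b.png

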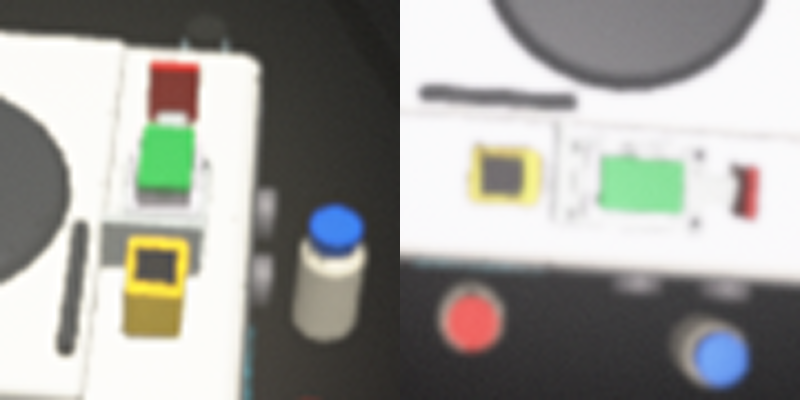

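The crops (scale 4.44 px per pixel) show the tab's bright top edge with its dark inner face below. In the side crop the pad is at (165,155), and in the top crop at (641,185). The yellow switch has a dark centre. I'll triangulate next with looser masks.

```bash
sed -i 's/(S>110)&(V>60)/(S>60)\&(V>60)/; s/(S>120)&(V>50)/(S>70)\&(V>125)/; s/(S>130)&(V>80)/(S>70)\&(V>80)/' h.py; python3 - <<'E'
from h import *
S={n:snapshot(n) for n in("side","top")}
C={};Q={}
for n in S:
    for k,m in masks(S[n]["img"]).items():
        for c,st,mk in blobs(m):
            if n=="side" and not(260<c[0]<290 and 110<c[1]<190): continue
            if n=="top" and not(250<c[0]<330 and 210<c[1]<245): continue
            z={"green":231,"red":247,"yel":226}[k]
            ct=max(cv2.findContours(mk.astype(np.uint8),0,1)[0],key=len)
            box=cv2.boxPoints(cv2.minAreaRect(ct))
            W=np.array([onz(S[n],*p,z)[:2] for p in box]); 
            print(n,k,np.round(c,1),st.tolist(),onz(S[n],*c,z).round(1),"box",W.round(0).tolist(),W.mean(0).round(1))
            C[n,k]=c
for k in("green","red","yel"):
  if ("top",k) in C: print(k,cross(ray(S["side"],*C["side",k]),ray(S["top"],*C["top",k])).round(1))
# flask / bottle caps
E
```

```text
side green [277.  140.2] [271, 133, 13, 15, 175] [480.  -65.8 231. ] box [[496.0, -93.0], [463.0, -93.0], [465.0, -41.0], [497.0, -41.0]] [480. -67.]
side red [278.8 124.1] [274, 119, 11, 13, 120] [ 474.3 -111.7  247. ] box [[487.0, -132.0], [460.0, -132.0], [461.0, -85.0], [488.0, -85.0]] [ 474.  -108.3]
side yel [274.5 169.3] [268, 158, 15, 23, 268] [488.9  34.  226. ] box [[505.0, -5.0], [468.0, -5.0], [471.0, 70.0], [506.0, 70.0]] [487.5  32.2]
top green [294.1 226.2] [285, 221, 19, 12, 199] [479.3 -67.7 231. ] box [[494.0, -44.0], [493.0, -92.0], [463.0, -91.0], [465.0, -43.0]] [478.6 -67.4]
top red [318.2 227.8] [317, 223, 4, 11, 33] [ 473.6 -129.1  247. ] box [[486.0, -127.0], [486.0, -134.0], [460.0, -133.0], [460.0, -125.0]] [ 473.  -129.9]
top yel [263.8 223.9] [256, 218, 16, 13, 109] [487.9  13.2 226. ] box [[475.0, 37.0], [506.0, 32.0], [500.0, -8.0], [469.0, -4.0]] [487.7  14.2]
green [479.6 -68.  228.8]
red [ 473.1 -132.9  227. ]
yel [487.8  12.3 201.2]
```

Triangulated: pad centre (479.5,-67.5), z about 229 (231 expected), tab about (473.5,-130). The bolt axis runs along (0.1,0.995), so yaw is about -5.7°. That agrees with the 69 mm pad-to-tab spacing. Next I move above, with the hand centre 30 mm from the pad towards the tab.

```bash
python3 -m jog '0.2 -0.15 -0.25 0 0 0 -1; 0.44 -0.35 -0.1 0 0 0 -1; 0.44 -0.35 -0.1 0 0 0 -1; 0.44 -0.35 0 0 0 0 -1; 0.44 -0.35 0 0 0 0 -1'; python3 -m jog '0.44 -0.35 0 0 0 0 -1; 0.44 -0.35 0 0 0 0 -1; 0.44 -0.35 0 0 0 0 -1; 0.44 -0.35 0 0 0 0 -1; 0.22 -0.18 0 0 0 0 -1'; python3 -m jog '0 0 0 0 0 0.17 -1; 0 0 0 0 0 0.17 -1; 0 0 0 0 0 0.16 -1; 0 0 0 0 0 0 -1; 0 0 0 0 0 0 -1'
```

```text
time: 1.08
tool_pos: [363.1, -322.3, 450.1]
tcp_rot: [179.9, -0.0, 24.4]
ft_force: [0.3, -0.2, 0.0]
finger_gap: 85.6
grip_force: 0.0
time: 1.7
tool_pos: [478.2, -95.6, 449.9]
tcp_rot: [180.0, -0.0, 24.6]
ft_force: [-0.1, -0.3, -1.0]
finger_gap: 85.2
grip_force: 0.0
time: 2.33
tool_pos: [477.5, -98.2, 449.7]
tcp_rot: [180.0, -0.0, -5.3]
ft_force: [0.2, -0.0, -1.3]
finger_gap: 85.4
grip_force: 0.0
```

```bash
python3 - <<'E'
from h import *
s=snapshot("wrist"); im=s["img"]; cv2.imwrite("pics/w1.png",im[...,::-1])
print(np.round(s["extrinsics"],3).tolist())
for k,m in masks(im).items():
    for c,st,mk in blobs(m,60):
        z={"green":231,"red":247,"yel":226}[k]
        ct=max(cv2.findContours(mk.astype(np.uint8),0,1)[0],key=len)
        W=np.array([onz(s,*p,z)[:2] for p in cv2.boxPoints(cv2.minAreaRect(ct))])
        print(k,c.round(1),st.tolist(),W.round(1).tolist(),W.mean(0).round(1))
E
```

```text
[[-0.093, -0.954, -0.286, 549.882], [-0.996, 0.09, 0.027, -103.493], [0.0, 0.287, -0.958, 418.116], [0.0, 0.0, 0.0, 1.0]]
green [215.5 209.9] [179, 188, 73, 46, 3212] [[500.9, -44.2], [496.2, -94.3], [462.0, -90.8], [466.9, -38.3]] [481.5 -66.9]
yel [116.3 197.8] [75, 173, 72, 57, 2233] [[517.3, 28.4], [512.6, -21.4], [470.3, -12.5], [475.2, 40.4]] [493.8   8.7]
```

View pics/w1.png

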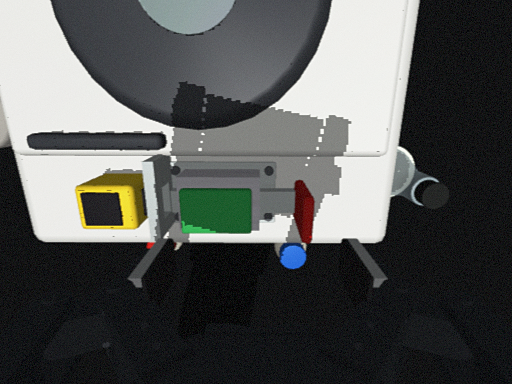

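The wrist picture shows the pad at (215,210) and the dark red tab from (297,181) to (313,240). The open fingertips are near (172,240) and (345,242), so they straddle pad and tab.

```bash
python3 - <<'E'
from h import *
s=snapshot("wrist"); im=s["img"]; h=cv2.cvtColor(im,cv2.COLOR_RGB2HSV)
m=((h[...,0]<8)|(h[...,0]>172))&(h[...,1]>110)&(h[...,2]>30)
for c,st,mk in blobs(m,100):
    if not 280<c[0]<330: continue
    for r in range(st[1],st[1]+st[3],6):
        x=np.where(mk[r])[0]; print(r,x.min(),x.max(),[int(v) for v in im[r,x.min():x.max()+2:2,0]],onz(s,x.max()+.5,r,247)[:2].round(1))
S={n:snapshot(n) for n in("side","top")}
g={n:[c for c,st,_ in blobs(masks(q["img"])["green"],80)] for n,q in dict(S,wrist=s).items()}
print({n:np.round(v,0).tolist() for n,v in g.items()})
cw=max(blobs(masks(im)["green"],80),key=lambda b:b[1][4])[0]
cs=[c for c in g["side"] if abs(c[0]-277)<4]
print(cross(ray(s,*cw),ray(S["side"],*cs[0])).round(1) if cs else "hidden")
print(sense()["tool_pos"],sense()["tcp_rot"])
E
```

```text
180 298 301 [76, 77, 104] [ 503.  -127.4]
186 295 305 [69, 72, 71, 79, 80, 77] [ 498.8 -129.7]
192 296 309 [69, 72, 72, 76, 77, 74, 79, 109] [ 494.6 -132.1]
198 295 313 [71, 71, 66, 69, 73, 89, 97, 102, 97, 92] [ 490.3 -134.5]
204 295 313 [69, 66, 71, 66, 87, 98, 104, 108, 107, 99] [ 486.2 -134.4]
210 295 313 [61, 70, 67, 69, 89, 103, 110, 105, 106, 98] [ 482.  -134.2]
216 294 312 [63, 67, 66, 72, 79, 100, 105, 107, 106, 98] [ 477.9 -133.4]
222 296 312 [65, 67, 71, 77, 100, 106, 108, 105, 113] [ 473.6 -133.3]
228 298 311 [66, 64, 85, 99, 107, 106, 103, 129] [ 469.3 -132.4]
234 300 311 [62, 88, 97, 110, 105, 96, 189] [ 464.9 -132.3]
240 302 310 [86, 104, 111, 107, 92] [ 460.6 -131.4]
{'side': [[277.0, 140.0]], 'top': [], 'wrist': [[215.0, 210.0]]}
[480.6 -67.1 229. ]
[477.46197792 -98.20272812 449.69663864] [ 1.79999238e+02 -1.23493174e-04 -5.47011121e+00]
```

Pad cross-check from wrist and side gives (480.6,-67.1,229). The tab's outer face is about 67 mm from it and fits the opening. Going down, then feeling for contact.

```bash
python3 -m jog '0 0 0.2 0 0 0 -1; 0 0 0.2 0 0 0 -1; 0 0 0 0 0 0 -1'|grep -E "tool|ft"; for i in 1; do python3 -m jog '0 0 0.05 0 0 0 -1; 0 0 0 0 0 0 -1'|grep -E "tool|ft"; python3 -m jog '0 0 0.05 0 0 0 -1; 0 0 0 0 0 0 -1'|grep -E "tool|ft"; done
```

```text
tool_pos: [476.6, -97.9, 406.2]
ft_force: [-0.3, 0.1, -0.2]
tool_pos: [477.5, -98.2, 404.7]
ft_force: [0.5, 0.0, 0.6]
tool_pos: [477.4, -98.1, 399.5]
ft_force: [-0.4, -0.7, -0.2]
```

```bash
python3 -m jog '0 0 0.05 0 0 0 -1; 0 0 0 0 0 0 -1'|grep -E "tool|ft"; python3 -m jog '0 0 0.04 0 0 0 -1; 0 0 0 0 0 0 -1'|grep -E "tool|ft"; python3 -m jog '0 0 0.02 0 0 0 -1; 0 0 0 0 0 0 -1'|grep -E "tool|ft"
```

```text
tool_pos: [477.3, -98.1, 394.2]
ft_force: [0.0, 0.3, -0.6]
tool_pos: [477.6, -98.2, 391.0]
ft_force: [-0.8, 0.6, 5.7]
tool_pos: [477.6, -98.2, 389.3]
ft_force: [-1.1, 0.2, 6.4]
```

```bash
python3 - <<'E'
from h import *
s=snapshot("wrist"); cv2.imwrite("pics/w2.png",s["img"][...,::-1])
E
```

```text
(no output)
```

View pics/w2.png

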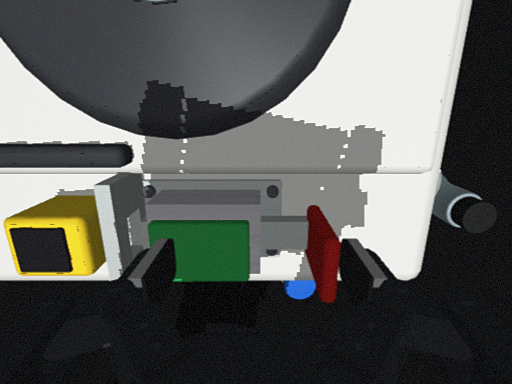

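The left fingertip is on the pad's left end (contact at TCP z of about 391, 6 N) and the right finger is just outside the tab (320,255). Next I press down to the stop.

```bash
python3 -m jog '0 0 0.04 0 0 0 -1; 0 0 0 0 0 0 -1'|grep -E "tool|ft"; python3 -m jog '0 0 0.03 0 0 0 -1; 0 0 0 0 0 0 -1'|grep -E "tool|ft";  python3 -m jog '0 0 0.015 0 0 0 -1; 0 0 0 0 0 0 -1'|grep -E "tool|ft"
```

```text
tool_pos: [477.6, -98.2, 385.4]
ft_force: [-1.9, -0.0, 6.1]
tool_pos: [477.6, -98.2, 382.6]
ft_force: [-1.5, 0.3, 7.2]
tool_pos: [477.6, -98.1, 381.3]
ft_force: [-2.0, 0.5, 7.8]
```

```bash
python3 -m jog '0 0 0.01 0 0 0 -1; 0 0 0 0 0 0 -1'|grep -E "tool|ft"; python3 -m jog '0 0 0.01 0 0 0 -1; 0 0 0 0 0 0 -1'|grep -E "tool|ft"
```

```text
tool_pos: [477.6, -98.1, 381.1]
ft_force: [-5.2, 0.5, 13.0]
tool_pos: [477.7, -98.1, 381.0]
ft_force: [-7.9, 1.6, 19.3]
```

```bash
for i in 1; do python3 -m jog '0 -0.02 -0.01 0 0 0 -0.9; 0 0 0 0 0 0 -0.9; 0 0 0 0 0 0 -0.9' 20|grep -E "tool|ft|g"; python3 -m jog '0 -0.02 -0.01 0 0 0 -0.8; 0 0 0 0 0 0 -0.8; 0 0 0 0 0 0 -0.8'|grep -E "time|tool|ft|g"; done
```

```text
tool_pos: [477.9, -95.9, 382.5]
ft_force: [-9.7, 2.0, 23.0]
finger_gap: 81.6
grip_force: 11.1
time: 6.2
tool_pos: [478.1, -93.9, 384.0]
ft_force: [-10.6, 3.3, 25.4]
finger_gap: 76.9
grip_force: 12.7
```

```bash
for i in 1; do python3 -m jog '0 -0.02 -0.015 0 0 0 -0.7; 0 0 0 0 0 0 -0.7; 0 0 0 0 0 0 -0.7' 20|grep -E "tool|ft|g"; python3 -m jog '0 -0.02 -0.014 0 0 0 -0.6; 0 0 0 0 0 0 -0.6; 0 0 0 0 0 0 -0.6'|grep -E "time|tool|ft|g"; done
```

```text
tool_pos: [478.3, -91.8, 385.5]
ft_force: [-10.0, 3.6, 24.7]
finger_gap: 72.7
grip_force: 12.4
time: 6.95
tool_pos: [478.5, -89.7, 386.7]
ft_force: [-10.0, 3.9, 23.5]
finger_gap: 68.5
grip_force: 12.1
```

```bash
python3 - <<'E'
from h import *
s=snapshot("wrist"); cv2.imwrite("pics/w3.png",s["img"][...,::-1])
E
```

```text
(no output)
```

View pics/w3.png

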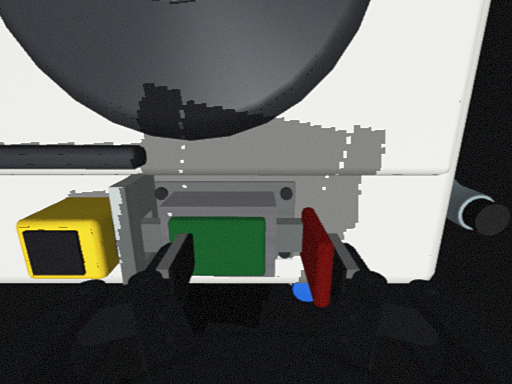

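The tab has moved towards the catch, and the left finger is still on the pad at (180,262). Continuing the same motion.

```bash
for i in 1; do python3 -m jog '0 -0.02 -0.013 0 0 0 -0.5; 0 0 0 0 0 0 -0.5; 0 0 0 0 0 0 -0.5' 20|grep -E "tool|ft|g"; python3 -m jog '0 -0.02 -0.012 0 0 0 -0.4; 0 0 0 0 0 0 -0.4; 0 0 0 0 0 0 -0.4'|grep -E "time|tool|ft|g"; python3 -m jog '0 -0.02 -0.011 0 0 0 -0.3; 0 0 0 0 0 0 -0.3; 0 0 0 0 0 0 -0.3'|grep -E "time|tool|ft|g";  done
```

```text
tool_pos: [478.7, -87.7, 387.9]
ft_force: [-8.6, 5.1, 24.3]
finger_gap: 63.6
grip_force: 11.7
time: 7.75
tool_pos: [478.9, -85.6, 389.0]
ft_force: [-8.3, 5.2, 23.5]
finger_gap: 60.0
grip_force: 11.3
time: 8.12
tool_pos: [479.0, -83.6, 390.0]
ft_force: [-8.8, 6.1, 21.8]
finger_gap: 55.4
grip_force: 10.9
```

```bash
for i in 1; do python3 -m jog '0 -0.02 -0.009 0 0 0 -0.2; 0 0 0 0 0 0 -0.2; 0 0 0 0 0 0 -0.2'|grep -E "tool|ft|g"; python3 -m jog '0 -0.02 -0.004 0 0 0 -0.15; 0 0 0 0 0 0 -0.15; 0 0 0 0 0 0 -0.15'|grep -E "time|tool|ft|g";  done; python3 - <<'E'
from h import *
s=snapshot("wrist"); cv2.imwrite("pics/w4.png",s["img"][...,::-1])
E
```

```text
tool_pos: [479.2, -83.1, 390.5]
ft_force: [-7.0, -5.4, 17.6]
finger_gap: 54.2
grip_force: 23.1
time: 8.88
tool_pos: [479.2, -82.4, 390.6]
ft_force: [-7.7, -15.9, 15.1]
finger_gap: 54.5
grip_force: 26.6
```

View pics/w4.png

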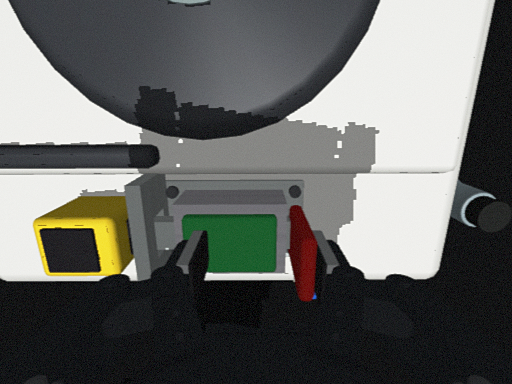

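The gap stalled at 54 mm with 27 N grip and a reaction along -y. The tab has travelled about 26 mm and now stands close to the pad (300,250), so the bolt is home. I raise first, so the catch locks while the tab is still backed, then open and go clear.

```bash
python3 -m jog '0 0 -0.05 0 0 0 -0.2; 0 0 -0.05 0 0 0 -0.2; 0 0 -0.05 0 0 0 -0.2; 0 0 0 0 0 0 -0.35; 0 0 0 0 0 0 -0.35'; python3 -m jog '0 0 -0.2 0 0 0 -0.4; 0 0 -0.4 0 0 0 -0.4; 0 0 -0.4 0 0 0 -0.4; -0.4 0 -0.2 0 0 0 -0.4; -0.5 0 0 0 0 0 -0.4'; python3 -m jog '-0.5 0 0 0 0 0 -0.4; 0 0 0 0 0 0 -0.4;0 0 0 0 0 0 -0.4'; python3 - <<'E'
from h import *
S={n:snapshot(n) for n in("side","top","wrist")}
for n in("side","top"):
    for k,m in masks(S[n]["img"]).items():
        for c,st,mk in blobs(m):
            if n=="side" and not(260<c[0]<290 and 110<c[1]<190): continue
            if n=="top" and not(250<c[0]<330 and 210<c[1]<245): continue
            print(n,k,np.round(c,1),st.tolist(),onz(S[n],*c,{"green":231,"red":247,"yel":226}[k]).round(1))
c=np.hstack([cv2.resize(S["side"]["img"][105:195,240:330],(400,400),interpolation=2),cv2.resize(S["wrist"]["img"],(400,400))])
cv2.imwrite("pics/e.png",c[...,::-1])
E
```

```text
time: 9.55
tool_pos: [479.0, -81.5, 402.5]
tcp_rot: [179.8, 0.1, -5.6]
ft_force: [-0.6, -9.8, -1.6]
finger_gap: 57.6
grip_force: 4.6
time: 10.18
tool_pos: [389.0, -71.1, 526.3]
tcp_rot: [180.0, -0.2, -5.5]
ft_force: [-0.2, 0.3, 0.7]
finger_gap: 59.8
grip_force: 0.0
time: 10.55
tool_pos: [339.9, -66.5, 524.1]
tcp_rot: [180.0, -0.1, -5.5]
ft_force: [0.4, -0.8, -0.9]
finger_gap: 59.6
grip_force: 0.0
side green [277.1 140. ] [271, 133, 13, 15, 179] [479.8 -66.5 231. ]
side red [278.1 128. ] [273, 125, 12, 7, 78] [476.8 -96.4 247. ]
side yel [274.5 169.3] [268, 158, 15, 23, 269] [488.9  33.8 226. ]
top green [294.1 226.2] [285, 221, 19, 12, 198] [479.4 -67.7 231. ]
top red [308.9 227.4] [307, 222, 4, 11, 34] [ 475.2 -104.5  247. ]
top yel [263.9 223.8] [256, 218, 16, 13, 110] [488.   12.8 226. ]
```

View pics/e.png

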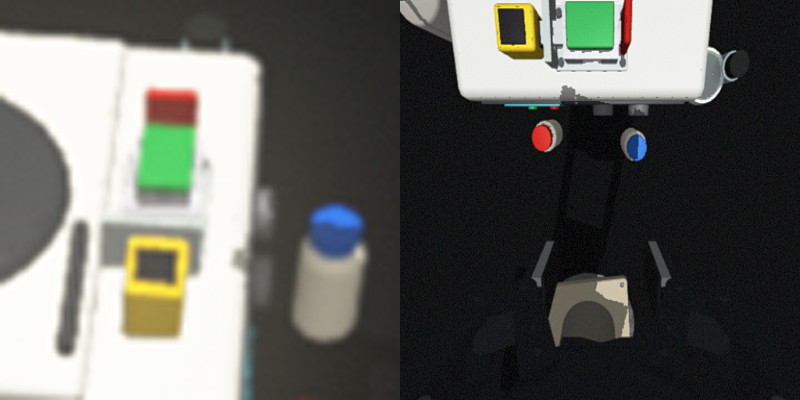

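The tab has moved about 25 mm, and the green pad is back at its original pixels in both views, so the catch is up and in the home notch. Bottles, flask and lid stand as before, and the hand is clear.

```bash
python3 -c "
from bench import *
print(hand_in())"
```

```text
the job is handed in; nothing more can be done
None
```

I pressed the catch right down, slid the bolt home while holding it, then let go; by the camera the catch sprang up and locked, and I handed the job in with the hand clear, though the hand-in returned no verdict.

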